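# Turn the stage handwheel home

## Task

Bring the hand-cranked stage to its home position: with the fingertips, gently push the black-knobbed spokes of its handwheel round, as many as it takes, until the orange index stem on the wheel's rim points straight up. Only push the spokes: do not grip the wheel, keep off the orange stem, and leave everything else on the plate where it stands. Finish with the wheel at rest and the hand clear of it.

Things in the scene. Friction and masses are not known exactly. Their poses are not given: they have to be found in the camera images.
- stage: Hand-cranked stage, bolted down. Base plate x -155 to +55, 150 wide, 20 mm thick; grey column on the robot's side (x -105 to -50, 90 wide, 190 mm high; rods and cap behind it to x -148, 187 high) carries an upright handwheel on its far side. Origin: on the plate straight below the wheel's centre. x: the wheel's axle, away from the robot (yaw up to 0.45 either way); y left in the wheel's plane; z up.
- hub (a point): Wheel centre, 165 mm up. Wheel in the stage's y-z plane: hub radius 22, round rim (radius 62 to its centre line, 14 mm thick), five 11 mm spokes every 72 degrees running past the rim, each ending in a black ball knob (28 mm across, its centre 111 mm from the hub). Above the column nothing stands near the upper knobs, so a finger pointing down can push one sideways.
- handwheel (a joint): Turn of the wheel, rad: 0 or a whole turn (6.283) when the orange stem points straight up; grows clockwise seen from the robot (the top goes to the stage's -y, right). Starts 2.3 to 4.0: stem in the lower part. Turns both ways, no stops within a turn of home, steady friction 0.3 N m (about 3 N at a knob); stays where it is left.
- stem_tip (a point): Outer tip of the orange index stem, 100 mm from the hub. The stem stands radially on the outside of the rim (34 mm long, 15 mm thick) in the wheel's plane, midway between two spokes (36 degrees from each). This point's z axis points outwards along the stem, its x axis along the axle.
- bottle: White bottle of lens cleaner with a blue cap, 44 mm across, 120 mm tall, beside the wheel on the left; origin under its base. Leave alone.
- collar: Steel shaft collar, 54 mm across, 30 mm tall, beside the wheel on the right; origin under its base. Leave alone.
- gauge: Dial gauge on a round magnetic base (60 mm across), 171 mm tall, dial on an arm 81 mm to its -y; origin under its base. Leave alone.
- tray: Blue parts tray 110 x 80 x 30 mm; origin under its centre. Leave alone.
- blockcase: Wooden gauge-block case 70 x 150 x 30 mm beyond the stage; origin under its centre. Leave alone.
- driver: Red-handled screwdriver, 170 mm, lying on the plate. Leave alone.
- wrench: Steel wrench, 150 mm, lying on the plate. Leave alone.

How it is judged (in metres and radians):
At the end, for the whole second after the job is handed in: The orange stem points straight up to within 0.09 rad (5 degrees) and the wheel is at rest (under 0.03 rad/s) (angle between stem_tip's own z axis and vertical below 0.09 rad and velocity of joint handwheel between -0.03 and 0.03 rad/s); the robot touches nothing.
It fails at once if the orange stem is touched (over 0.5 N) (contact force between any of the fingers, the arm and handwheel_c0 above 0.5 N).
It fails at once if the wheel or stage is gripped or pushed roughly (over 30 N) (contact force between any of the fingers, the arm and stage above 30 N).
It fails at once if the wheel is flung round (over 5 rad/s) (velocity of joint handwheel above 5 rad/s or velocity of joint handwheel below -5 rad/s).
It fails at once if another thing on the plate is moved or lifted by more than 15 mm (distance of any of bottle, collar, gauge, tray, blockcase, driver, wrench from where it was at the start of the episode above 0.015 m).
It also fails if it takes over 69 s, if anything falls off the work surface, if the arm or the gripper's body presses on something with over 40 N, if the wrist force passes 120 N, or if a joint passes its speed limit or range.

## Robot

A 6-joint arm with a two-finger parallel gripper is mounted at the origin on the work surface. World frame = base frame: x ahead of the robot, y to its left, z up, the work surface at z = 0. Lengths are in m, angles in degrees, forces in N, time in s.
With the tool pointing down it reaches from about 0.275 to 0.75 m from the base axis. Payload 10.2 kg.
Tool frame: the origin (TCP) lies between the finger pads; the fingertips stand 11 mm ahead of it and the grasp point (between the pads) lies 8 mm behind it (bot.finger_overhang is the distance from the TCP to the fingertips, in m); z points along the fingers, y is the line along which they close (so a half turn about z gives the same grasp; the last joint's range is limited). The gripper opens to 88 mm and grips with 3 to 60 N. Pads are 18 mm wide; open, the fingers measure 123 mm over their backs; the gripper's body (75 mm by 187 mm) begins 45 mm behind the grasp point.
Start: joints at [-76.914, 17.928, 85.812, -0, 76.261, -12.8], TCP at [0.229, -0.472, 0.25] pointing down, gripper open.
Joint ranges: [-168.41, 168.41], [-55.51, 124.54], [10.69, 146.95], [-70.63, 250.63], [1, 178], [-165.06, 165.06]. Speed limits (degrees/s): [136.94, 136.94, 172.46, 180, 180, 180].

## Interface

Orientations are given as [roll, pitch, yaw] about the fixed x, y, z axes, in that order (R = Rz(yaw) Ry(pitch) Rx(roll)).
In Python, from station import bot gives the robot as it stands. The module is installed in compiled form; this text tells all that it offers. Calls block until the motion is done:
- bot.move_to(position, orientation): joint-space move of the TCP to a pose.
- bot.movel(position, max_speed=0.15, orientation=None, f_stop=None): straight line of the TCP; orientation=None keeps the orientation; max_speed is the mean speed in m/s. With f_stop (N) it stops when the force on the tool has changed by that much, and returns True; else False.
- bot.move_joints(angles): joint-space move.
- bot.gripper_to(opening, newtons=None): finger opening in m; newtons is the grip in N (None keeps the last); returns when the fingers have stopped.
- bot.wait(seconds).
- bot.ik(position, orientation): joint angles nearest the present ones, or None.
- bot.grab_frame(name): name is "scene" or "top" or "wrist"; returns (picture, depth): 400x640x3 uint8, blue, green, red; 400x640 float32, m along the optical axis (not along the pixel's ray), 0 where there is no reading.
- bot.camera_params(name): a dict with "fx", "fy", "cx", "cy" (pixels), "xyz" and "rotation" of the camera in the world. Camera axes: x right, y up, looking along -z (the intrinsics and any distortion apply to the point x, -y, -z); pixel columns grow to the right and rows downward; lengths in m; the calibration is good to about 2 mm. A picture is of the moment at which its call begins: read the wrist's pose just before it. camera_params takes no time and is no camera call; for the wrist camera it gives the pose at the moment of the call.
A pose or a line that the arm cannot do raises bot.Unreachable and nothing moves.
- bot.finish_job(): hands the job in; it is judged then, once.
Trained networks look in the newest picture that a camera, given by its name, has taken for a name from the list of things; names that differ only in an ending like _2 or _b are one class to them, and where a whole thing is asked for, a point or a joint stands for the part that bears it (a point fixed in the world has none). Each returns a list of dicts, best first, with "p" (0 to 1); they miss things now and then, are a little off and sometimes report something else, mostly with a low value. They report only what shows in the picture. A call takes as long as a camera call.
- bot.spot_in(camera, query): "point" ([x, y, z] in m, in the coordinates of the camera as it stood for that picture, good to about 4 mm: the middle of the surface that is visible of it).
- bot.mark_of(camera, query): "point" ([x, y, z] in m, in the coordinates of the camera as it stood for that picture, good to about 4 mm: a listed point, or the origin of a listed thing).
Readings, each from a call of its own:
- bot.current_time(): time.
- bot.current_joint_pos(): joint angles.
- bot.current_joint_vel(): joint speeds.
- bot.current_effort(): joint torques, N m.
- bot.current_eef_pos(): TCP position.
- bot.current_orientation(): TCP orientation.
- bot.current_force(): force on the tool from outside, world axes, zero at the start.
- bot.current_moment(): the same for the moment, N m.
- bot.current_grip_width(): finger opening in m.
- bot.current_grasp_force(): force on a finger pad.
Only numpy, scipy, OpenCV 4.12 (cv2) and the standard library are available. Lean on these libraries where they do the work, as an engineer would, in place of code of your own. Each camera call takes 0.05 s, during which the arm holds its last target. There are 200 camera calls.

## Working session

There is one attempt and no reset: what is moved stays moved. The work goes in short steps, each a Python script; the robot and the scene stay as the last script left them, time stands still between calls to the robot, and variables do not carry over. Pictures are saved under pics/ and viewed, at most 10 in all, crops included, and the job is handed in when it is done.

```bash
mkdir -p pics; cat > h.py <<'E'
from station import bot
import numpy as np, cv2
def cam(c):
    p=bot.camera_params(c); return p,np.array(p["rotation"]).reshape(3,3),np.array(p["xyz"])
def look(c,qs,fn=None):
    p,R,t=cam(c); im,d=bot.grab_frame(c)
    if fn: cv2.imwrite("pics/"+fn,im)
    for q in qs:
        for k in("mark_of","spot_in"):
            for r in getattr(bot,k)(c,q)[:2]:
                print(c,k,q,round(r["p"],2),np.round(R@np.array(r["point"])+t,4))
    return im,d,p,R,t
E
python3 - <<'E'
from h import *
for c in("scene","top"):
    r=look(c,["hub","stem_tip","stage","bottle","collar","gauge","tray"],c+"1.png")
    print(np.round(r[4],3),np.round(-r[3][:,2],2))
print(bot.current_time())
E
```

```text
Traceback (most recent call last):
  File "h.py", line 6, in look
    p,R,t=cam(c); im,d=bot.grab_frame(c)
          ~~~^^^
  File "h.py", line 4, in cam
    p=bot.camera_params(c); return p,np.array(p["rotation"]).reshape(3,3),np.array(p["xyz"])
                                     ~~~~~~~~~~~~~~~~~~~~~~~~~~~~~~~^^^^^
ValueError: cannot reshape array of size 3 into shape (3,3)
```

```bash
sed -i 's/^import numpy.*/&\nfrom scipy.spatial.transform import Rotation as Ro/; s/np.array(p\["rotation"\]).reshape(3,3)/Ro.from_euler("xyz",p["rotation"],degrees=True).as_matrix()/' h.py
python3 - <<'E'
from h import *
print(bot.camera_params("top"))
for c in("scene","top"):
    r=look(c,["hub","stem_tip","stage","bottle","collar","gauge","tray"],c+"1.png")
    print(np.round(r[4],3),np.round(-r[3][:,2],2))
print(bot.current_time())
E
```

```text
{'fx': 411.36709180619107, 'fy': 411.36709180619107, 'cx': 316.15909243369384, 'cy': 200.35767947321986, 'xyz': array([ 0.37516423, -0.01354173,  1.47106633]), 'rotation': array([ 9.36576971e+00, -4.04775551e-03, -9.15318337e+01])}
scene mark_of hub 0.85 [0.5732 0.0756 0.1647]
scene spot_in hub 0.97 [0.5359 0.1224 0.1037]
scene mark_of stem_tip 0.81 [0.5861 0.132  0.0888]
scene spot_in stem_tip 0.59 [0.5806 0.0851 0.1755]
scene spot_in stem_tip 0.43 [ 0.552  -0.1077  0.0242]
scene mark_of stage 0.98 [ 5.715e-01  7.530e-02 -5.000e-04]
scene spot_in stage 0.9 [0.5361 0.1239 0.1077]
scene mark_of bottle 0.8 [6.362e-01 2.661e-01 3.000e-04]
scene mark_of bottle 0.53 [ 0.4291 -0.5252 -0.0027]
scene spot_in bottle 0.78 [0.6484 0.273  0.0589]
scene spot_in collar 0.67 [ 0.5547 -0.1092  0.025 ]
scene mark_of gauge 0.71 [0.3808 0.4935 0.0017]
scene spot_in gauge 0.94 [0.3836 0.4933 0.0451]
scene mark_of tray 0.74 [ 0.4282 -0.5261 -0.0032]
scene spot_in tray 0.72 [ 0.433  -0.5268  0.0147]
[1.347 1.082 1.153] [-0.47 -0.66 -0.59]
top mark_of hub 0.82 [0.5692 0.0722 0.1623]
top spot_in hub 0.9 [0.5186 0.0726 0.171 ]
top mark_of stem_tip 0.61 [0.5826 0.1323 0.089 ]
top spot_in stem_tip 0.74 [ 0.7878 -0.0639  0.0322]
top spot_in stem_tip 0.6 [0.5594 0.0697 0.1852]
top mark_of stage 0.97 [ 0.5723  0.0735 -0.001 ]
top spot_in stage 0.83 [0.5184 0.0789 0.1703]
top mark_of bottle 0.63 [6.343e-01 2.585e-01 2.000e-04]
top spot_in bottle 0.61 [0.6261 0.249  0.0792]
top mark_of collar 0.71 [ 0.548  -0.1188  0.0027]
top spot_in collar 0.74 [ 0.5486 -0.1194  0.0333]
top mark_of gauge 0.79 [ 3.808e-01  4.926e-01 -3.000e-04]
top mark_of gauge 0.54 [ 0.6322  0.2603 -0.0007]
top spot_in gauge 0.7 [0.3767 0.4726 0.0566]
top mark_of tray 0.76 [ 0.4314 -0.5236 -0.0026]
top spot_in tray 0.83 [ 4.312e-01 -5.279e-01  2.000e-04]
[ 0.375 -0.014  1.471] [ 0.16 -0.   -0.99]
1.5
```

View pics/scene1.png

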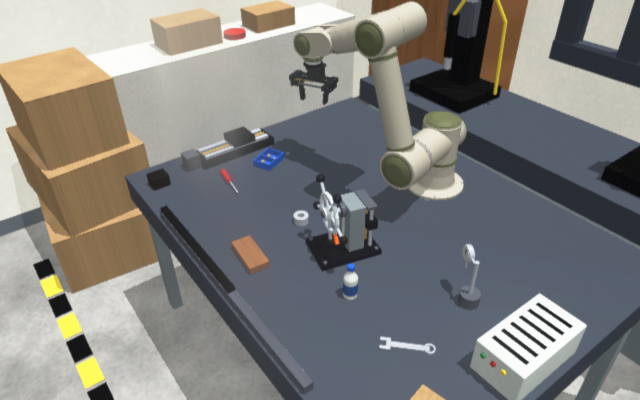

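View pics/top1.png

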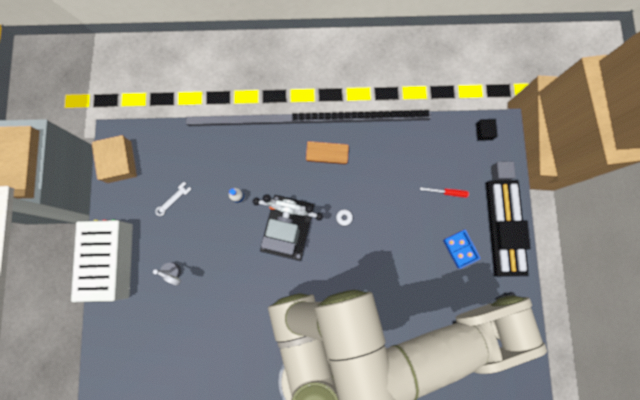

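```bash
python3 - <<'E'
from h import *
print(bot.current_orientation())
bot.gripper_to(0.0)
q=None
for yaw in(79,-101):
    q=bot.ik([.57,.074,.48],[180,0,yaw]); print(yaw,np.round(q,1) if q is not None else None)
    if q is not None: print(bot.ik([.56,-.01,.25],[180,0,yaw]),bot.ik([.59,.17,.25],[180,0,yaw]))
print(bot.current_joint_pos(),bot.current_time())
E
```

```text
[1.79999604e+02 7.51720607e-04 2.58874695e+01]
79 [ -4.3  24.3  43.3  -0.  112.4   6.7]
[-1.30074364e+01  2.23675342e+01  7.95589327e+01 -2.54444375e-14
  7.80735330e+01 -2.00743639e+00] [ 5.15506353e+00  2.93908193e+01  6.90367755e+01 -2.54444375e-14
  8.15724052e+01  1.61550635e+01]
-101 None
[-7.69132133e+01  1.79278042e+01  8.58135261e+01  6.82475900e-05
  7.62613172e+01 -1.27989737e+01] 2.8
```

```bash
python3 - <<'E'
from h import *
bot.move_to([.55,.074,.50],[180,0,79])
im,d,p,R,t=look("wrist",["hub","stem_tip","stage"],"w1.png")
print(t,-R[:,2],p["fx"],p["cx"],p["cy"],bot.current_time())
v,u=np.indices(d.shape); 
P=np.stack([(u-p["cx"])/p["fx"]*d,-(v-p["cy"])/p["fy"]*d,-d],-1)@R.T+t
np.savez("w1.npz",P=P,im=im,d=d)
hi=(d>0)&(P[...,2]>.2)&(P[...,2]<.31)
n,l,s,c=cv2.connectedComponentsWithStats(hi.astype(np.uint8))
for i in range(1,n):
    if s[i,4]>60: 
        Q=P[l==i]; print(s[i],Q.mean(0).round(4),Q.min(0).round(3),Q.max(0).round(3),im[l==i].mean(0).round())
E
```

```text
wrist mark_of hub 0.97 [0.5746 0.0725 0.1597]
wrist spot_in hub 0.63 [0.5279 0.0974 0.1833]
wrist mark_of stem_tip 0.96 [0.5886 0.1352 0.0888]
wrist spot_in stem_tip 0.63 [0.5733 0.0839 0.2282]
wrist spot_in stem_tip 0.57 [ 0.7863 -0.0539  0.0287]
wrist mark_of stage 0.8 [ 0.5692  0.0726 -0.0006]
wrist spot_in stage 0.97 [0.5262 0.1021 0.1855]
wrist spot_in stage 0.33 [ 0.5604 -0.1128  0.0304]
[0.56441114 0.14878438 0.63425034] [-0.05744948 -0.28774137 -0.95598351] 277.9916982930955 316.6384286637213 195.98622004681192 5.5667
[ 318  111   28  112 1291] [0.5688 0.0729 0.2464] [ 0.538 -0.008  0.202] [0.598 0.144 0.274] [141. 139. 137.]
[   0  128   50  145 3419] [0.0663 0.0833 0.2238] [0.048 0.016 0.2  ] [0.089 0.217 0.276] [127. 138. 142.]
```

View pics/w1.png

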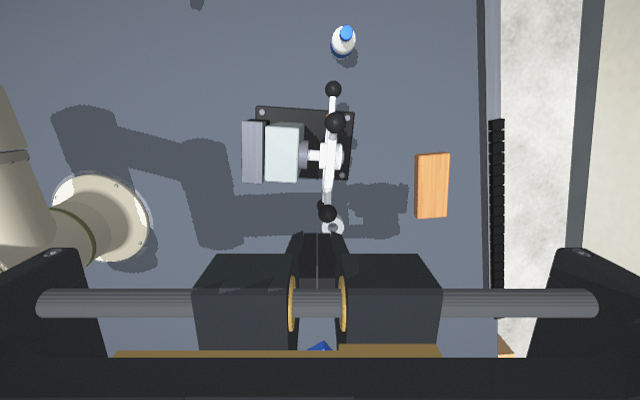

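The wrist view shows the three upper knobs at (333,122), (327,212) and (333,89), with the bottle at (343,40) clear to the left.

```bash
cat >> h.py <<'E'
from scipy.optimize import least_squares
def knobs(P,im,d):
    "sphere-centre fit (r=14mm) to dark blobs near the wheel"
    m=(d>0)&(P[...,2]>.1)&(P[...,2]<.31)&(abs(P[...,0]-.572)<.05)&(abs(P[...,1]-.074)<.15)&(im.max(-1)<75)
    n,l,s,c=cv2.connectedComponentsWithStats(m.astype(np.uint8)); out=[]
    for i in range(1,n):
        if s[i,4]<40: continue
        Q=P[l==i]; t0=np.median(Q,0)-[0,0,.01]
        f=least_squares(lambda x:np.linalg.norm(Q-x,axis=1)-.014,t0,loss="soft_l1",f_scale=.002)
        out.append((c[i].round(),s[i,4],f.x.round(4),round(float(np.sqrt(np.mean(f.fun**2))),4)))
    return out
E
python3 - <<'E'
from h import *
z=np.load("w1.npz")
for k in knobs(z["P"],z["im"],z["d"]): print(*k)
P=z["P"];im=z["im"];d=z["d"]
m=(P[...,2]>.2)&(P[...,2]<.28)&(abs(P[...,0]-.57)<.06)&(abs(P[...,1]-.074)<.15)&(d>0)&(im.min(-1)>150)
Q=P[m]; k=np.polyfit(Q[:,1],Q[:,0],1); print("rim line dx/dy",k, np.polyval(k,.0735))
E
```

```text
[333.  89.] 191 [0.5971 0.1781 0.1377] 0.0007
[335. 122.] 329 [0.5846 0.1306 0.2586] 0.0005
[326. 212.] 307 [0.5512 0.0046 0.2487] 0.0387
rim line dx/dy [0.25455821 0.54999655] 0.5687065790008967
```

```bash
cat >> h.py <<'E'
YAW=-.259; H=np.array([.5693,.0728,.165]); EY=np.array([-np.sin(YAW),np.cos(YAW),0]); ORI=[180,0,90+np.degrees(YAW)]
def pt(s,z): return H*[1,1,0]+EY*s+[0,0,z]
def contact(a,gap=0):
    a=np.radians(a); return pt(-.111*np.sin(a)+.023+gap, H[2]+.111*np.cos(a)+.003)
def push(a0,a1,step=6):
    p=contact(a0,.012); up=p.copy(); up[2]=.34
    bot.movel(up,.2,ORI); bot.movel(p,.15)
    for a in np.linspace(a0,a1,int((a1-a0)/step)+2):
        if bot.movel(contact(a),.06,f_stop=15): print("f_stop at",a,bot.current_force()); return False
    print("done",a1,bot.current_force().round(1),bot.current_time()); return True
def leave(a):
    bot.movel(contact(a,.01),.06); p=contact(a,.01); p[2]=.34; bot.movel(p,.15)
def cloud(fn=None):
    p,R,t=cam("wrist"); im,d=bot.grab_frame("wrist")
    if fn: cv2.imwrite("pics/"+fn,im)
    v,u=np.indices(d.shape)
    P=np.stack([(u-p["cx"])/p["fx"]*d,-(v-p["cy"])/p["fy"]*d,-d],-1)@R.T+t
    for c,n,x,e in knobs(P,im,d):
        s=(x-H)@EY; z=x[2]-H[2]; print(c,n,x,e,"r",np.hypot(s,z).round(4),"ang",np.degrees(np.arctan2(-s,z)).round(1))
E
python3 - <<'E'
from h import *
bot.move_to(pt(.095,.40),ORI)
if push(-32.5,38): leave(38); bot.movel(pt(.02,.5),.25); cloud("w2.png")
print(bot.current_time())
E
```

```text
done 38 [-0.2  0.8 -1. ] 11.7667
[318. 104.] 171 [0.5968 0.1773 0.1341] 0.0006 r 0.1124 ang -106.0
[318. 137.] 317 [0.5854 0.1336 0.2566] 0.0022 r 0.1111 ang -34.5
[318. 225.] 259 [0.5519 0.0076 0.251 ] 0.0358 r 0.1093 ang 38.1
13.675
```

View pics/w2.png

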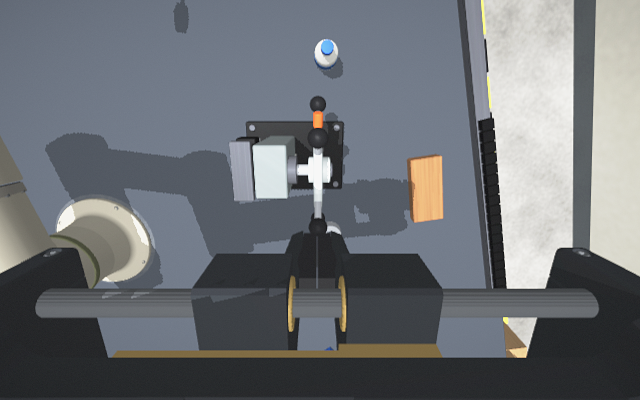

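The wheel turned as planned: the stem now shows at (318,118), between the knobs at (318,104) and (318,137). The next knob to push is at -34°.

```bash
python3 - <<'E'
from h import *
if push(-34,36): leave(36); bot.movel(pt(.02,.5),.25); cloud("w3.png"); look("wrist",["hub","stem_tip"]); look("scene",["hub","stem_tip"])
print(bot.current_time())
E
```

```text
done 36 [ 0.9  0.  -0. ] 19.85
[318. 104.] 171 [0.5966 0.1762 0.1304] 0.0006 r 0.1124 ang -107.9
[317. 135.] 306 [0.5862 0.1366 0.2545] 0.0005 r 0.1112 ang -36.4
[317. 224.] 268 [0.5527 0.0104 0.2538] 0.0262 r 0.1098 ang 36.0
wrist mark_of hub 0.89 [0.5743 0.0713 0.1614]
wrist spot_in hub 0.6 [0.5275 0.1023 0.1831]
wrist spot_in hub 0.4 [ 0.7864 -0.0548  0.0306]
wrist mark_of stem_tip 0.88 [0.5711 0.075  0.2637]
wrist spot_in stem_tip 0.75 [0.579  0.0876 0.2263]
scene mark_of hub 0.91 [0.5745 0.072  0.1662]
scene spot_in hub 0.84 [0.5342 0.1186 0.1094]
scene mark_of stem_tip 0.58 [0.5701 0.0707 0.2649]
scene spot_in stem_tip 0.82 [0.5784 0.0808 0.1739]
22.2417
```

View pics/w3.png

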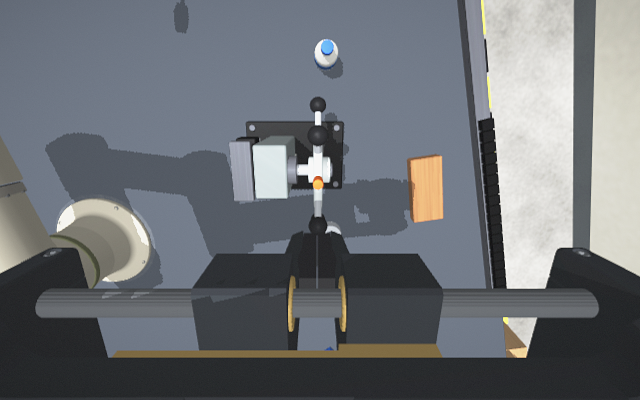

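The stem is up at (318,184). The upper two knobs stand at equal heights (0.2545 and 0.2538 m), so the stem is vertical to well under 1°. The hand is clear.

```bash
python3 -c "
from h import *
bot.wait(0.5); print(bot.finish_job())"
```

```text
the job is handed in; nothing more can be done
None
```

I turned the handwheel home with two gentle spoke pushes and handed the job in; the last measurement put the orange stem within about 1° of straight up, with the hand clear of the wheel.

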